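Finishing stroke of a scraper blade on the bench stone

ROBOT

A 6-joint arm with a two-finger parallel gripper is mounted at the origin on a cart in front of the work surface, level with it; the furniture and walls round the work are solid. World frame = base frame: x ahead of the robot, y to its left, z up, the work surface at z = 0. Lengths are in m, angles in rad, forces in N, time in s.
With the tool pointing down it reaches from about 0.275 to 0.825 m from the base axis. Payload 5.2 kg.
Tool frame: the origin (TCP) lies at the very end of the fingers, on their centre line; the grasp point (between the pads) lies ctrl.hold_point_z behind it (ctrl.hold_point_z is the distance from the TCP to the grasp point, in m); z points along the fingers, x is the direction in which the jaws open and shut, and the axes are right-handed (so a half turn about z gives the same grasp; the last joint's range is limited). The gripper opens to 93 mm and grips with 3 to 60 N. Pads are 15 mm wide; open, the fingers measure 128 mm over their backs; the gripper's body (75 mm by 188 mm) begins 65 mm behind the grasp point.
Start: joints at [0.987, 0.259, 1.535, -0, 1.348, -0.203], TCP at [0.204, 0.511, 0.219] pointing down, gripper open.
Joint ranges: [-3.14, 3.14], [-0.91, 2.08], [0.19, 2.58], [-1.22, 4.36], [0.22, 2.71], [-3.12, 3.12]. Speed limits (rad/s): [2.57, 2.57, 3.14, 3.14, 3.14, 3.14].

INTERFACE

Orientations are given as a unit quaternion [w, x, y, z].
In Python, from station import ctrl gives the robot as it stands.
- The arm moves only by the tool step_arm, never from a script. Its argument "series" is a list of rows, each an object with "hand": the opening, from 0 (shut) to 1 (fully open); "travel": the shift along the world's x, y, z in mm, a list of three; "twist": the turn about the world's z in rad. In form: [{"hand": hand, "travel": [tx, ty, tz], "twist": twist}, ...]. A call has 1 to 8 rows; each row shifts and turns the commanded pose from where the row before left it; what a row does not reach is not made up. A row lasts 1/8 s, in which the tool goes at most 62.5 mm and 10.7 degrees, less where a joint would pass 70% of its speed; a pose out of reach is approached as far as the arm can. A call is refused whole if a number of a shift passes 62.5 or a number of a turn 0.188, either way. A call with a gripper value outside its range is refused whole. The fingers move at their own pace and stop on an object; "grip_force" is the grip in N (left out, the last holds). Time passes only in rows, so rows that do not move let the fingers close. It gives the time, the measured TCP pose, the force and the opening at its end, in the units of the state.
- ctrl.sense(): the state, without advancing time (a new reading comes with each control period).
- ctrl.get_image(name): name is "scene" or "side" or "wrist"; returns the picture (400x640x3 uint8, blue, green, red); there is no depth.
- ctrl.get_calibration(name): a dict with "mtx" (3x3 intrinsics, pixels), "R" (3x3) and "t" (3): a world point X has camera coordinates R X + t. Camera axes: x right, y down, z forward; pixel columns grow to the right and rows downward; lengths in m; the calibration is good to about 2 mm. The wrist camera is an equidistant fisheye: a pixel r from the principal point sees the ray r / f radians off the axis. A picture is of the moment at which its call begins: read the wrist's pose just before it. get_calibration takes no time and is no camera call; for the wrist camera it gives the pose at the moment of the call.
- ctrl.finish_job(): hands the job in, once; it reports no verdict.
The state is a dict: "t": time; "qpos": joint angles; "dq": joint speeds; "effort": joint torques, N m; "tool_pos": TCP position; "ee_rot": TCP orientation; "wrist_force": force on the tool from outside, world axes, zero at the start; "wrist_torque": the same for the moment, N m; "gripper_width": finger opening in m.
Only numpy, scipy, OpenCV 4.12 (cv2) and the standard library are available. Lean on these libraries where they do the work, as an engineer would, in place of code of your own. Each camera call takes 0.05 s, during which the arm holds its last target.

TASK

Give the scraper blade in the roller honing guide one finishing stroke on the bench stone: set it on the far end of the stone with the cutting edge pointing away from the robot and both the bevel and the roller on the stone, press down with about 10 N (a kilogram's weight), and keeping it pressed, draw it slowly straight back along the stone until the roller is about a centimetre from the near end. Then lift it off and set it down gently in the empty steel tray, standing on its roller and bevel, and let go. Leave the other things on the bench alone.

Things in the scene. Friction and masses are not known exactly. Their poses are not given: they have to be found in the camera images.
- guide: Roller honing guide, loose, 0.36 kg +-15 % with its blade: aluminium block 56 mm wide (y), about 35 mm long, two brass knobs on top, a blade clamped in at 30 degrees, edge low in front, tail rising behind. Starts standing on the bench on its roller and the blade's bevel. Origin: on the supporting surface under the middle of the roller; x level from roller to cutting edge, y along the roller, z up.
- guide_grip (a point): Midway between the block's two flat upright sides, 21 mm ahead of the guide's origin, 26 mm above the surface it stands on. The sides are 56 mm apart along the guide's y, about 10 to 35 mm high here: grip across them from above; the centre of mass is close by. Knobs reach 45 mm height, 21 mm either side of the middle; the blade's tail 53 mm, in the middle, 31 mm behind the origin.
- blade_edge (a point): Middle of the cutting edge, 60 mm ahead of the guide's origin on the supporting surface; the edge is 32 mm long along the guide's y, and the bevel behind it is 6 mm long.
- blade: The steel scraper blade fixed in the guide (32 mm wide, 3 mm thick, 105 mm long); its frame is the guide's frame.
- roller: The guide's steel roller, 16 mm diameter, 42 mm wide, turning freely. Origin: on its axle in the middle, 8 mm above the supporting surface.
- holder: Dark grey cast holder of the bench stone, fixed to the bench, 224 mm long (x) and 84 mm wide, with a small brass clamp screw that sticks out 16 mm at the near end. Origin: on the bench, under the middle of the stone. x along the stone away from the robot, within 0.25 rad of straight ahead.
- stone: Flat grey two-layer bench stone in the holder, 200 mm long (x) by 70 mm wide (y). Origin: centre of its top face, 39 mm above the bench; x along its length to the far end, z up. It stands 10 mm higher than the holder's ends. It lies on a rubber pad that gives about 1 mm for each 8 N of pressure, straight down, at most 4 mm.
- tray: Empty pressed steel tray, fixed to the bench, 149 mm (its x) by 206 mm (its y), rim 22 mm high, flat floor 122 by 180 mm and 2 mm above the bench. Origin: under its centre; its y lies along the robot's x within 0.1 rad (either sense).
- screwdriver_blue: Small screwdriver with a blue handle, 130 mm long, lying loose between the stone and the tray; leave it alone. Origin: under its middle.
- air_blower: Black rubber blower, 52 mm wide and 97 mm high, standing loose; leave it alone. Origin: under its middle.
- caliper_small: Small vernier caliper, 157 mm long, lying loose at the back; leave it alone. Origin: under its middle.
Mind the look-alikes: they are no part of the job. What is shaped like the guide but green is not meant.

How it is judged:
On the way, in this order (a step that is already met when the one before it is completed fails the run):
1. the guide stands on the far end of the stone, bevel and roller on the stone, pressed on with 6 to 25 N (its weight included) (x of blade_edge in the frame of stone between 0.056 and 0.1 m and y of blade_edge in the frame of stone between -0.02 and 0.02 m and y of guide in the frame of stone between -0.02 and 0.02 m and x of guide in the frame of stone below 0.06 m and contact force between guide and stone between 6 and 25 N and contact force between each of blade, roller and stone above 1 N), for 0.1 s.
2. the guide stands a quarter of the way, bevel and roller on the stone, pressed on with 6 to 25 N (its weight included) (x of blade_edge in the frame of stone between 0.034 and 0.052 m and y of blade_edge in the frame of stone between -0.02 and 0.02 m and y of guide in the frame of stone between -0.02 and 0.02 m and x of guide in the frame of stone below 0.012 m and contact force between guide and stone between 6 and 25 N and contact force between each of blade, roller and stone above 1 N), for 0.1 s.
3. the guide stands half way, bevel and roller on the stone, pressed on with 6 to 25 N (its weight included) (x of blade_edge in the frame of stone between 0.012 and 0.03 m and y of blade_edge in the frame of stone between -0.02 and 0.02 m and y of guide in the frame of stone between -0.02 and 0.02 m and x of guide in the frame of stone below -0.01 m and contact force between guide and stone between 6 and 25 N and contact force between each of blade, roller and stone above 1 N), for 0.1 s.
4. the guide stands three quarters of the way, bevel and roller on the stone, pressed on with 6 to 25 N (its weight included) (x of blade_edge in the frame of stone between -0.008 and 0.01 m and y of blade_edge in the frame of stone between -0.02 and 0.02 m and y of guide in the frame of stone between -0.02 and 0.02 m and x of guide in the frame of stone below -0.03 m and contact force between guide and stone between 6 and 25 N and contact force between each of blade, roller and stone above 1 N), for 0.1 s.
5. the guide stands at the near end of the stone, bevel and roller on the stone, pressed on with 6 to 25 N (its weight included) (x of blade_edge in the frame of stone between -0.046 and -0.014 m and y of blade_edge in the frame of stone between -0.02 and 0.02 m and y of guide in the frame of stone between -0.02 and 0.02 m and x of guide in the frame of stone below -0.054 m and contact force between guide and stone between 6 and 25 N and contact force between each of blade, roller and stone above 1 N), for 0.1 s.
At the end, for the whole second after the job is handed in: The guide stands at rest on its roller and bevel on the tray's floor (grip point within 45 mm of the tray's middle across and 70 mm along, upright within 0.12 rad), released (x of guide_grip in the frame of tray between -0.045 and 0.045 m and y of guide_grip in the frame of tray between -0.07 and 0.07 m and height (world z) of each of guide, blade_edge below 0.01 m and angle between guide's own z axis and vertical below 0.12 rad and linear speed of guide below 0.02 m/s and angular speed of guide below 0.2 rad/s); the robot touches nothing.
It fails at once if the guide is pressed on the stone with more than 45 N (contact force between guide and stone above 45 N).
It fails at once if the guide is dropped or forced into the tray (more than 60 N) (contact force between guide and tray above 60 N).
It fails at once if a bystander is moved by more than 30 mm (distance of any of screwdriver_blue, air_blower, caliper_small from where it was at the start of the episode above 0.03 m).
It also fails if it takes over 72 s, if anything falls off the work surface, if the arm or the gripper's body presses on something with over 40 N, if the wrist force passes 120 N, or if a joint passes its speed limit or range.

## Working session

There is one attempt and no reset: what is moved stays moved. The work goes in short steps, Python scripts to look and compute and a tool call to move; the robot and the scene stay as the last step left them, time stands still between calls to the robot, and variables do not carry over. Pictures are saved under pics/ and viewed, and the job is handed in when it is done.

Besides the shell and the picture viewer there is one more tool, called after "Call:" as name([rows], argument=value, ...), one row to a line, values as JSON. step_arm: Moves the arm, as the interface text tells. Its arguments: {"type":"object","properties":{"series":{"type":"array"},"grip_force":{"type":"number"}},"required":["series"]}

```bash
ls; mkdir -p pics; python3 - <<'E'
from station import ctrl
import cv2
s=ctrl.sense();print(s, ctrl.hold_point_z)
for n in ["scene","side","wrist"]:
    c=ctrl.get_calibration(n);print(n,c)
    cv2.imwrite(f"pics/{n}0.png",ctrl.get_image(n))
E
```

```text
pics
{'t': 0.0, 'qpos': array([ 9.87178939e-01,  2.59321935e-01,  1.53604509e+00, -1.87463043e-05,
        1.34803409e+00, -2.02824869e-01]), 'dq': array([-0.00149543,  0.00121415,  0.0013919 ,  0.00078784,  0.00204881,
        0.00127978]), 'effort': array([ 5.88315470e-04, -4.37310755e+01, -2.83998030e+01,  7.20028323e-02,
        4.15797264e-02, -2.52969821e-04]), 'tool_pos': array([0.20410227, 0.51014146, 0.21784432]), 'ee_rot': array([ 3.54043710e-04,  8.28145928e-01,  5.60511824e-01, -8.32087538e-04]), 'wrist_force': array([-0.13857903,  0.75372183, -0.91332772]), 'wrist_torque': array([ 0.05377451, -0.02635118, -0.00966178]), 'gripper_width': 0.09330912241992853} 0.0188
scene {'mtx': array([[502.63427134,   0.        , 314.22804767],
       [  0.        , 502.63427134, 200.7276189 ],
       [  0.        ,   0.        ,   1.        ]]), 'R': array([[ 0.78705781, -0.61687435, -0.00245735],
       [-0.45571448, -0.57874305, -0.67629933],
       [ 0.41576954,  0.53340652, -0.73662281]]), 't': array([-0.32730259,  0.3653171 ,  0.95489363])}
side {'mtx': array([[432.31646298,   0.        , 319.67644986],
       [  0.        , 432.31646298, 190.22826596],
       [  0.        ,   0.        ,   1.        ]]), 'R': array([[-0.88184642, -0.47135928,  0.01293512],
       [-0.23016136,  0.40633323, -0.88426187],
       [ 0.41154907, -0.78276033, -0.4668122 ]]), 't': array([0.54837846, 0.13102844, 0.88386887])}
wrist {'mtx': array([[309.70691629,   0.        , 314.72367298],
       [  0.        , 309.70691629, 201.47207025],
       [  0.        ,   0.        ,   1.        ]]), 'R': array([[ 0.37157163,  0.928402  , -0.00206172],
       [ 0.8894487 , -0.35534318,  0.28742343],
       [ 0.26611187, -0.10863219, -0.9578014 ]]), 't': array([-0.54877117, -0.03450098,  0.39096813])}
```

View pics/scene0.png

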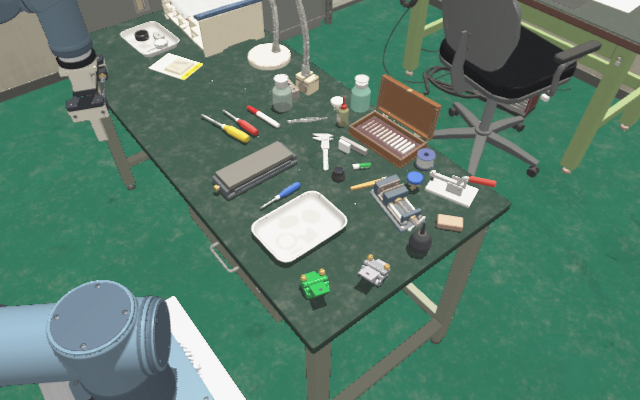

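View pics/side0.png

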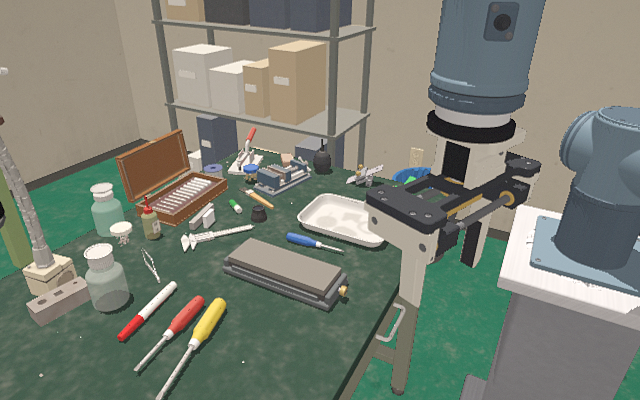

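View pics/wrist0.png

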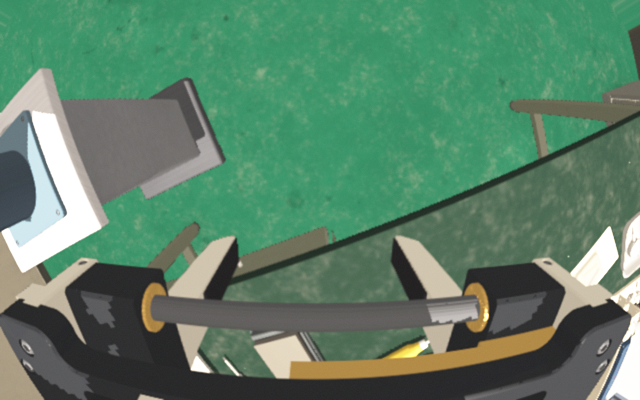

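The scene view shows the grey guide near (374,270), the green decoy at (315,283), the tray at (300,227), the stone at (255,168), and the blue screwdriver at (282,195). I'll zoom in on these.

```bash
cat > h.py <<'E'
import numpy as np, cv2
from station import ctrl
def ray(n,u,v,cal=None):
    c=cal or ctrl.get_calibration(n);K=c["mtx"];R=c["R"];t=c["t"]
    x=(u-K[0,2])/K[0,0];y=(v-K[1,2])/K[1,1]
    if n=="wrist":
        r=np.hypot(x,y);d=np.array([x/r*np.sin(r),y/r*np.sin(r),np.cos(r)]) if r>1e-9 else np.array([0,0,1.])
    else: d=np.array([x,y,1.]);d/=np.linalg.norm(d)
    return -R.T@t, R.T@d
def onz(n,u,v,z,cal=None):
    o,d=ray(n,u,v,cal);return o+d*(z-o[2])/d[2]
def proj(n,X,cal=None):
    c=cal or ctrl.get_calibration(n);K=c["mtx"];p=c["R"]@np.asarray(X,float)+c["t"]
    if n=="wrist":
        th=np.arctan2(np.hypot(p[0],p[1]),p[2]);q=p[:2]/np.hypot(p[0],p[1])*th
    else:q=p[:2]/p[2]
    return np.array([K[0,0]*q[0]+K[0,2],K[1,1]*q[1]+K[1,2]])
def crop(src,dst,x0,y0,x1,y1,k):
    im=cv2.imread(src)[y0:y1,x0:x1];cv2.imwrite(dst,cv2.resize(im,None,fx=k,fy=k,interpolation=cv2.INTER_CUBIC))
E
python3 - <<'E'
from h import *
crop("pics/scene0.png","pics/c1.png",340,240,410,300,10)
crop("pics/scene0.png","pics/c2.png",200,130,360,270,5)
crop("pics/side0.png","pics/c3.png",210,180,400,310,4)
crop("pics/side0.png","pics/c4.png",320,140,430,210,7)
for u,v in [(374,270),(315,283),(300,227),(255,168)]: print(onz("scene",u,v,0.02).round(3))
E
```

```text
[ 0.527 -0.074  0.02 ]
[ 0.403 -0.02   0.02 ]
[0.472 0.127 0.02 ]
[0.501 0.365 0.02 ]
```

View pics/c1.png

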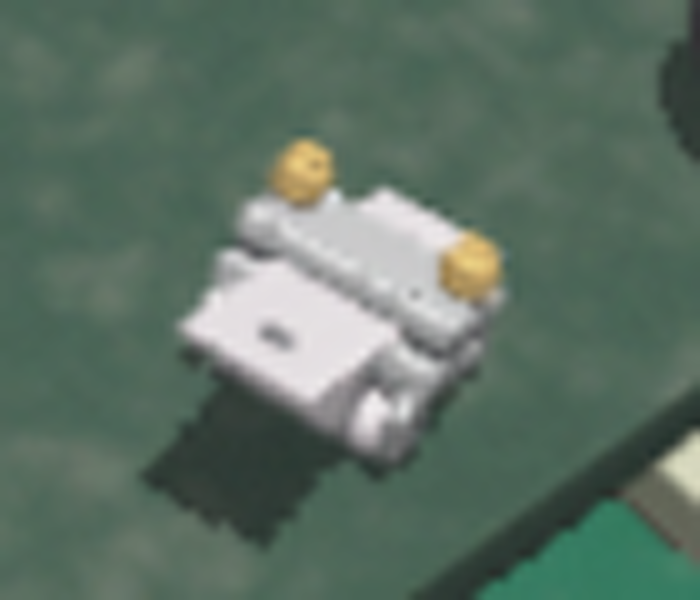

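View pics/c2.png

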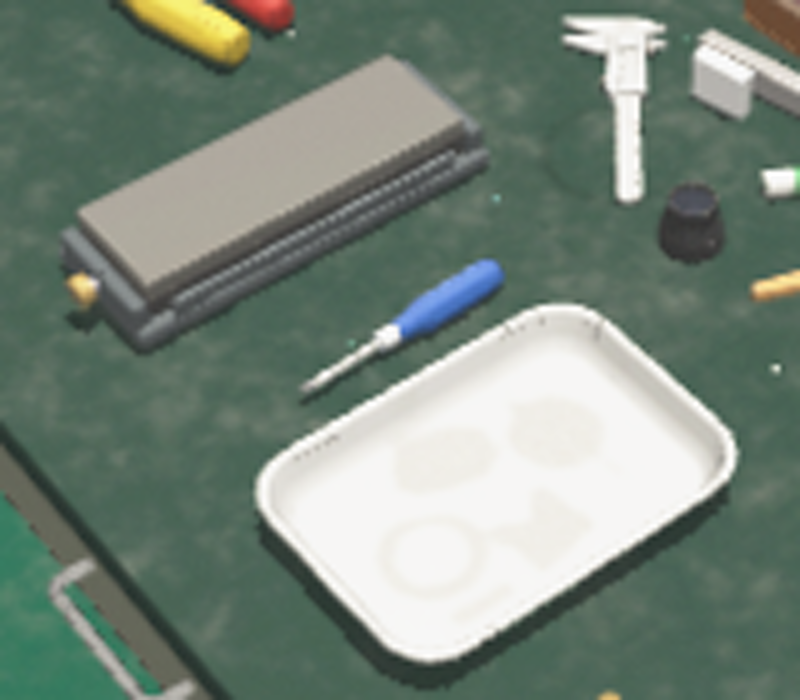

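View pics/c3.png

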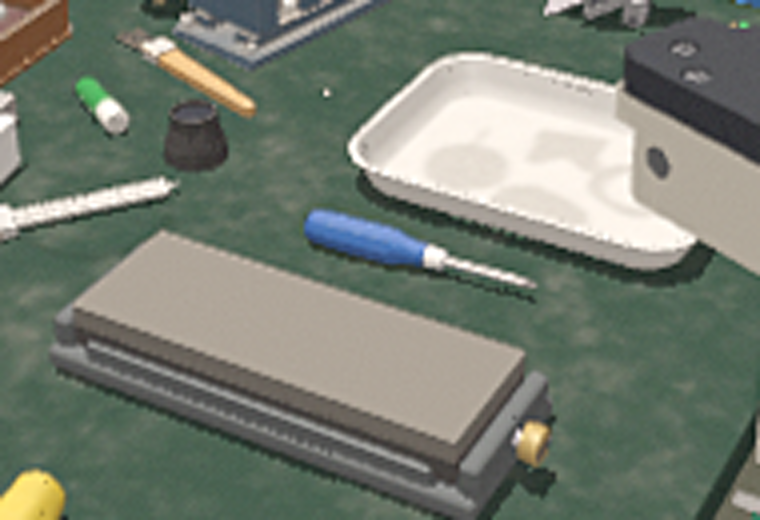

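View pics/c4.png

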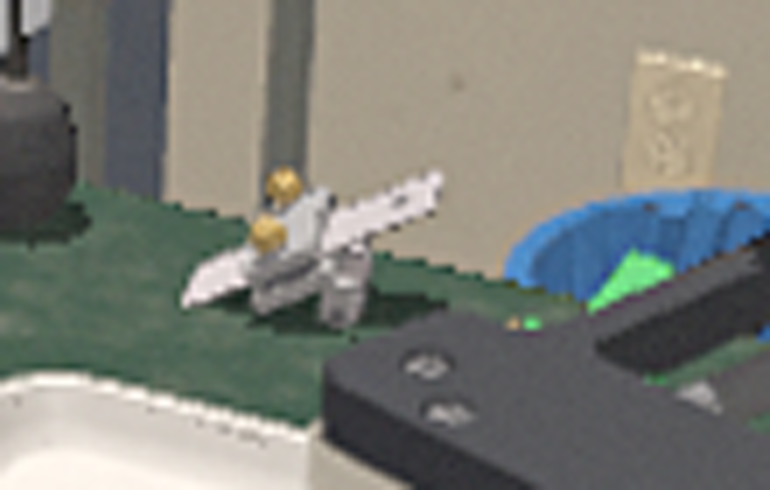

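Crop 1 shows the guide's knobs at scene px (370.3,257.2) and (387.1,266.7), with the tail toward the robot. In the side view they are near (360.6,166.3) and (358.3,173.3). Next I'll measure the guide, stone and tray.

```bash
python3 - <<'E'
from h import *
def tri(a,b):
    o1,d1=ray("scene",*a);o2,d2=ray("side",*b)
    s=np.linalg.lstsq(np.c_[d1,-d2],o2-o1,rcond=None)[0];p=o1+s[0]*d1;q=o2+s[1]*d2
    return (p+q)/2,np.linalg.norm(p-q)
for a in [(370.3,257.2),(387.1,266.7)]:
  print(onz("scene",*a,0.039).round(4))
  for b in [(360.6,166.3),(358.3,173.3)]: print(tri(a,b))
def c2(x,y): return x/5+200-.4,y/5+130-.4
def c3(x,y): return x/4+210-.4,y/4+180-.4
S={}
for nm,L in dict(scene=[(79,215),(150,293),(465,124),(389,57)],).items():
  P=[onz("scene",*c2(*p),0.039) for p in L]
  print("stone scene",np.round(P,4),np.mean(P,0))
P2=[onz("side",*c3(*p),0.039) for p in [(523,352),(455,446),(72,308),(163,232)]]
print("stone side",np.round(P2,4),np.mean(P2,0))
# order near-left? print axis
for P in (P,P2):
  P=np.array(P); 
  e=[P[(i+1)%4]-P[i] for i in range(4)]
  print([ (round(np.linalg.norm(x),4),round(np.arctan2(x[1],x[0]),3)) for x in e])
# tray outer rim via mask
im=cv2.imread("pics/scene0.png");m=((im.min(2)>195)).astype(np.uint8)
m[:185]=0;m[265:]=0;m[:,:240]=0;m[:,355:]=0
cs=cv2.findContours(m,0,1)[0];c=max(cs,key=cv2.contourArea)
W=np.array([onz("scene",*p[0],0.022)[:2] for p in c])
r=cv2.minAreaRect((W*1000).astype(np.float32));print("tray",r)
E
```

```text
[ 0.5339 -0.0522  0.039 ]
(array([ 0.5301129 , -0.05751811,  0.05193496]), np.float64(0.006072592840729841))
(array([ 0.53545083, -0.05062404,  0.03563056]), np.float64(0.0004854676662268342))
[ 0.5455 -0.094   0.039 ]
(array([ 0.54699812, -0.0927303 ,  0.03615061]), np.float64(0.00016368967962531564))
(array([ 0.55280335, -0.08615791,  0.01899331]), np.float64(0.007074586559770071))
stone scene [[0.4007 0.3962 0.039 ]
 [0.4    0.3252 0.039 ]
 [0.5997 0.3286 0.039 ]
 [0.5993 0.3988 0.039 ]] [0.49992778 0.36217984 0.039     ]
stone side [[0.4035 0.3312 0.039 ]
 [0.4011 0.4012 0.039 ]
 [0.5995 0.403  0.039 ]
 [0.5999 0.3321 0.039 ]] [0.50099444 0.36688731 0.039     ]
[(np.float64(0.071), np.float64(-1.581)), (np.float64(0.1997), np.float64(0.017)), (np.float64(0.0702), np.float64(1.576)), (np.float64(0.1986), np.float64(-3.129))]
[(np.float64(0.07), np.float64(1.605)), (np.float64(0.1984), np.float64(0.01)), (np.float64(0.0709), np.float64(-1.564)), (np.float64(0.1964), np.float64(-3.137))]
tray ((476.21405029296875, 135.63153076171875), (206.3254852294922, 150.6299285888672), 0.7203084230422974)
```

The stone is at about (0.5005, 0.3645), yaw 0.012. The tray is at (0.476, 0.136). The guide's knob midpoint is (0.541, -0.072), yaw about 0.265. I'll move above the guide.

Call:
step_arm([
  {"hand": 1,"travel": [20,-35,0],"twist": 0.05},
  {"hand": 1,"travel": [29,-50,0],"twist": 0.055},
  {"hand": 1,"travel": [29,-50,0],"twist": 0.055},
  {"hand": 1,"travel": [29,-50,0],"twist": 0.055},
  {"hand": 1,"travel": [29,-50,0],"twist": 0.055},
  {"hand": 1,"travel": [29,-50,0],"twist": 0.055},
  {"hand": 1,"travel": [29,-50,0],"twist": 0.055},
  {"hand": 1,"travel": [29,-50,0],"twist": 0.055},
])

```text
t: 1.15
tool_pos: [0.4279, 0.1239, 0.2187]
ee_rot: [0.0, 0.687, 0.727, 0.0]
wrist_force: [1.2, -0.4, 0.1]
gripper_width: 0.0934
```

Call:
step_arm([
  {"hand": 1,"travel": [29,-50,-10],"twist": 0.055},
  {"hand": 1,"travel": [29,-50,-10],"twist": 0.055},
  {"hand": 1,"travel": [29,-50,-20],"twist": 0.055},
  {"hand": 1,"travel": [20,-35,-20],"twist": 0.045},
  {"hand": 1,"travel": [7,-12,-8],"twist": 0},
  {"hand": 1,"travel": [0,0,0],"twist": 0},
  {"hand": 1,"travel": [0,0,0],"twist": 0},
])

```text
t: 2.02
tool_pos: [0.541, -0.0701, 0.1513]
ee_rot: [-0.0, 0.608, 0.794, 0.0]
wrist_force: [-0.5, -0.0, -1.0]
gripper_width: 0.0932
```

```bash
python3 - <<'E'
from h import *
import pickle
s=ctrl.sense();c=ctrl.get_calibration("wrist");im=ctrl.get_image("wrist")
pickle.dump(c,open("w1.pkl","wb"));cv2.imwrite("pics/w1.png",im)
print(s["t"],s["tool_pos"],s["ee_rot"],s["wrist_force"],s["qpos"],s["gripper_width"])
print(proj("wrist",[.541,-.072,.02],c))
E
```

```text
2.025 [ 0.5410429  -0.07007446  0.15128277] [-3.88968661e-06  6.07559049e-01  7.94274481e-01  2.25790371e-04] [-0.48119435 -0.03533498 -0.95473212] [-3.33612569e-01  3.05182960e-01  1.64396905e+00  4.64030546e-04
  1.19230629e+00 -2.16940906e+00] 0.09319157772522947
[313.69951201 191.83425378]
```

View pics/w1.png

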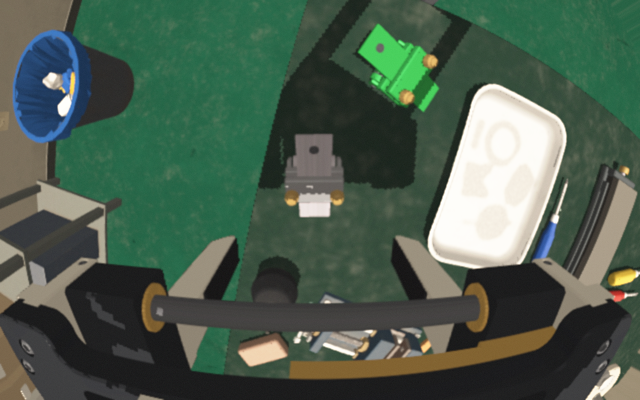

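The wrist view shows the guide at (314,175), tail up and edge at the bottom (y≈216), with knobs at about (291,200) and (338,200). The blower is at (275,285), near the right finger's outer side. I'll zoom for precision.

```bash
python3 - <<'E'
from h import *
crop("pics/w1.png","pics/w1c.png",270,120,360,230,5)
E
```

```text
(no output)
```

View pics/w1c.png

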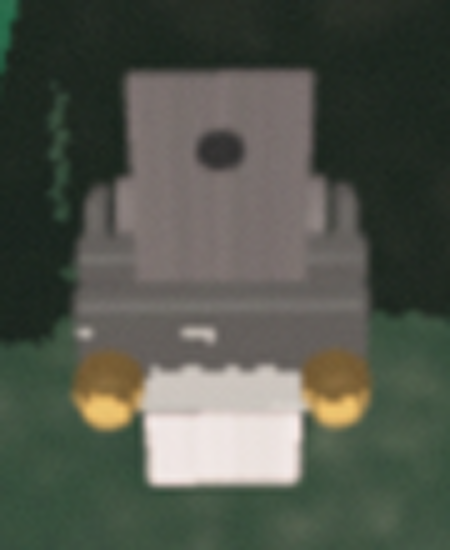

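```bash
python3 - <<'E'
from h import *
import pickle
c=pickle.load(open("w1.pkl","rb"))
f=lambda x,y,z:onz("wrist",x/5+270-.4,y/5+120-.4,z,c)
eL,eR=f(302,486,.001),f(147,487,.001)
tL,tR=f(315,70,.053),f(125,72,.053)
kL,kR=f(337,392,.039),f(108,392,.039)
for n,a,b in [("edge",eL,eR),("tail",tL,tR),("knob",kL,kR)]:
    d=a-b;print(n,((a+b)/2).round(4),np.linalg.norm(d).round(4),"yaw",np.arctan2(-d[0],d[1]).round(4))
d=(eL+eR-tL-tR)/2;print("axis yaw",np.arctan2(d[1],d[0]),np.hypot(*d[:2]))
s=ctrl.sense();q=s["ee_rot"];print(2*np.arctan2(q[2],q[1])-np.pi/2)
E
```

```text
edge [ 0.5728 -0.0626  0.001 ] 0.0335 yaw 0.2718
tail [ 0.4832 -0.0876  0.053 ] 0.0322 yaw 0.2751
knob [ 0.5417 -0.0714  0.039 ] 0.0428 yaw 0.2649
axis yaw 0.2727928479983632 0.09296853118756415
0.2653622536911402
```

```bash
python3 - <<'E'
from h import *
print(onz("scene",420,247,0.01),onz("scene",420,227,0.09))
E
```

```text
[ 0.66115776 -0.08804741  0.01      ] [ 0.64756054 -0.08435506  0.09      ]
```

The blower is about 0.11 m ahead of the guide, so it clears. I'll descend and grip.

Call:
step_arm([
  {"hand": 1,"travel": [-6.5,-3.2,-20],"twist": 0.006},
  {"hand": 1,"travel": [0,0,-30],"twist": 0},
  {"hand": 1,"travel": [0,0,-30],"twist": 0},
  {"hand": 1,"travel": [0,0,-30],"twist": 0},
  {"hand": 1,"travel": [0,0,-20],"twist": 0},
  {"hand": 1,"travel": [0,0,-10],"twist": 0},
  {"hand": 1,"travel": [0,0,-4],"twist": 0},
  {"hand": 1,"travel": [0,0,0],"twist": 0},
])

```text
t: 3.08
tool_pos: [0.5353, -0.0744, 0.0073]
ee_rot: [0.001, 0.605, 0.796, 0.0]
wrist_force: [-0.1, -0.3, -0.0]
gripper_width: 0.0931
```

```bash
python3 - <<'E'
from h import *
s=ctrl.sense()
print(s["t"],s["tool_pos"],s["wrist_force"])
cv2.imwrite("pics/w2.png",ctrl.get_image("wrist"))
E
```

```text
3.075 [ 0.53534295 -0.07442643  0.00731925] [-0.13728246 -0.31137387 -0.02497113]
```

View pics/w2.png

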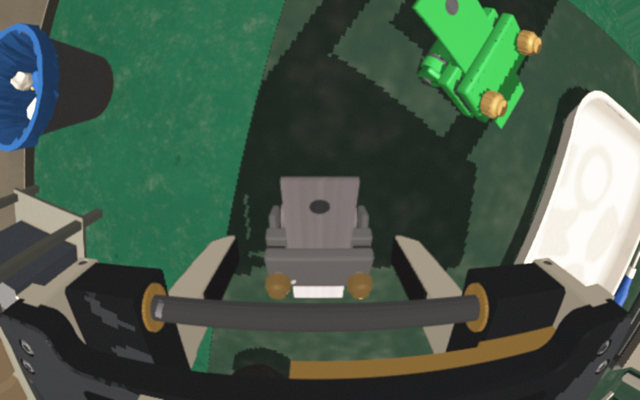

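The guide sits centred between the pads (knobs at 277 and 360, pads at 236 and 395). I'll close the gripper.

Call:
step_arm([
  {"hand": 0.8,"travel": [0,0,0],"twist": 0},
  {"hand": 0.7,"travel": [0,0,0],"twist": 0},
  {"hand": 0.62,"travel": [0,0,0],"twist": 0},
  {"hand": 0.55,"travel": [0,0,0],"twist": 0},
  {"hand": 0.5,"travel": [0,0,0],"twist": 0},
  {"hand": 0.4,"travel": [0,0,0],"twist": 0},
  {"hand": 0.4,"travel": [0,0,0],"twist": 0},
], grip_force=30)

```text
t: 4.0
tool_pos: [0.5348, -0.0744, 0.0067]
ee_rot: [-0.0, 0.605, 0.796, 0.0]
wrist_force: [-0.5, 2.8, 2.0]
gripper_width: 0.0567
```

```bash
python3 - <<'E'
from h import *
s=ctrl.sense()
print(s["t"],s["tool_pos"],s["ee_rot"],s["wrist_force"],s["wrist_torque"],s["gripper_width"])
cv2.imwrite("pics/w3.png",ctrl.get_image("wrist"))
E
```

```text
4.0 [ 0.53482766 -0.07439058  0.00673935] [-1.17799338e-04  6.05433484e-01  7.95895896e-01  7.17185715e-05] [-0.47062145  2.7663335   1.99037474] [0.4907881  0.11643809 0.01398625] 0.0566620663037112
```

View pics/w3.png

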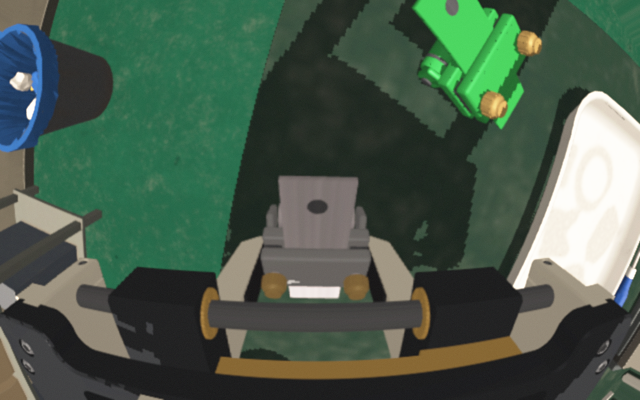

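Gripped at 56.7 mm. I'll lift it, carry it over and above the stone's far end, then look.

Call:
step_arm([
  {"hand": 0.4,"travel": [0,0,5],"twist": 0},
  {"hand": 0.4,"travel": [0,0,15],"twist": 0},
  {"hand": 0.4,"travel": [0,0,30],"twist": 0},
  {"hand": 0.4,"travel": [0,0,35],"twist": 0},
  {"hand": 0.4,"travel": [0,0,35],"twist": 0},
  {"hand": 0.4,"travel": [0,0,20],"twist": 0},
  {"hand": 0.4,"travel": [0,10,10],"twist": -0.02},
  {"hand": 0.4,"travel": [0,25,0],"twist": -0.03},
])

```text
t: 5.05
tool_pos: [0.5356, -0.0405, 0.1586]
ee_rot: [0.002, 0.626, 0.78, 0.0]
wrist_force: [-0.9, 0.4, -3.4]
gripper_width: 0.0564
```

Call:
step_arm([
  {"hand": 0.4,"travel": [0,40,0],"twist": -0.03},
  {"hand": 0.4,"travel": [0,45,0],"twist": -0.03},
  {"hand": 0.4,"travel": [0,45,0],"twist": -0.03},
  {"hand": 0.4,"travel": [0,45,0],"twist": -0.03},
  {"hand": 0.4,"travel": [0,45,0],"twist": -0.03},
  {"hand": 0.4,"travel": [0,45,0],"twist": -0.03},
  {"hand": 0.4,"travel": [0,45,0],"twist": -0.028},
  {"hand": 0.4,"travel": [0,45,0],"twist": 0},
])

```text
t: 6.05
tool_pos: [0.5347, 0.3166, 0.1574]
ee_rot: [0.0, 0.703, 0.711, 0.0]
wrist_force: [-0.1, -0.0, -3.8]
gripper_width: 0.0563
```

Call:
step_arm([
  {"hand": 0.4,"travel": [0,30,0],"twist": 0},
  {"hand": 0.4,"travel": [0,12,0],"twist": 0},
  {"hand": 0.4,"travel": [7,7,0],"twist": 0},
  {"hand": 0.4,"travel": [0,0,0],"twist": 0},
  {"hand": 0.4,"travel": [0,0,0],"twist": 0},
])

```text
t: 6.68
tool_pos: [0.5422, 0.3632, 0.1566]
ee_rot: [0.0, 0.703, 0.711, -0.0]
wrist_force: [0.7, -0.3, -2.6]
gripper_width: 0.0568
```

```bash
python3 - <<'E'
from h import *
import pickle
s=ctrl.sense();c=ctrl.get_calibration("wrist");im=ctrl.get_image("wrist")
pickle.dump(c,open("w4.pkl","wb"));cv2.imwrite("pics/w4.png",im)
q=s["ee_rot"]
print(s["t"],s["tool_pos"],q,2*np.arctan2(q[2],q[1])-np.pi/2,s["wrist_force"],s["wrist_torque"],s["gripper_width"],s["qpos"])
cv2.imwrite("pics/side4.png",ctrl.get_image("side"))
E
```

```text
6.675 [0.5422223  0.36320877 0.15660382] [ 6.90376569e-05  7.03264811e-01  7.10927922e-01 -3.02326254e-04] 0.010837329224730574 [ 0.73903529 -0.32233786 -2.61912676] [0.03527917 0.00135941 0.07254674] 0.05677318149346146 [ 4.19802126e-01  4.84218794e-01  1.35552331e+00 -3.60826196e-04
  1.30236401e+00 -1.16173574e+00]
```

View pics/w4.png

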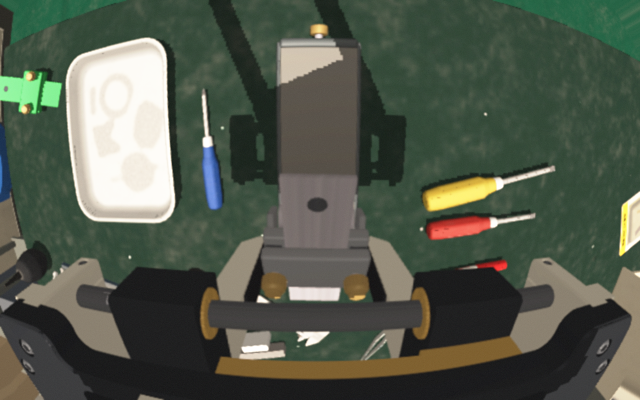

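View pics/side4.png

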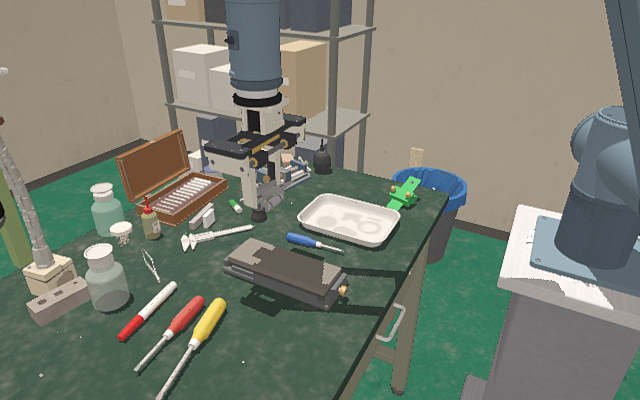

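The wrist view shows the stone under the held guide, side edges at about x=279 and 359. The guide is level and still aligned. I'll measure the stone's centre line from this view.

```bash
python3 - <<'E'
from h import *
crop("pics/w4.png","pics/w4c.png",260,20,380,180,4)
E
```

```text
(no output)
```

View pics/w4c.png

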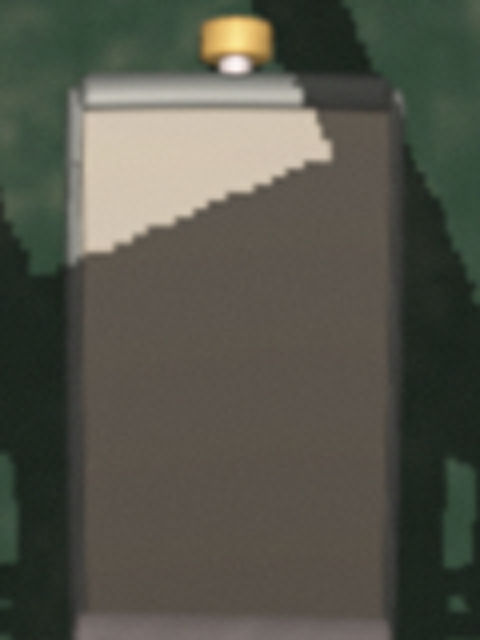

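```bash
python3 - <<'E'
from h import *
import pickle
c=pickle.load(open("w4.pkl","rb"))
f=lambda x,y,z=.039:onz("wrist",x/4+260-.4,y/4+20-.4,z,c)
ps=[]
for a,b in [((84,110),(389,110)),((83,300),(390,300)),((82,590),(387,590))]:
    A,B=f(*a),f(*b);print(A.round(4),B.round(4),((A+B)/2).round(4),np.linalg.norm(A-B).round(4));ps.append((A+B)/2)
d=ps[2]-ps[0];print(np.arctan2(d[1],d[0]))
E
```

```text
[0.4031 0.3302 0.039 ] [0.4021 0.3988 0.039 ] [0.4026 0.3645 0.039 ] 0.0686
[0.4475 0.3304 0.039 ] [0.4466 0.3996 0.039 ] [0.4471 0.365  0.039 ] 0.0692
[0.5146 0.3299 0.039 ] [0.5138 0.4009 0.039 ] [0.5142 0.3654 0.039 ] 0.071
0.007893879509492541
```

Call:
step_arm([
  {"hand": 0.4,"travel": [0,2.5,-15],"twist": 0},
  {"hand": 0.4,"travel": [0,0,-25],"twist": 0},
  {"hand": 0.4,"travel": [0,0,-25],"twist": 0},
  {"hand": 0.4,"travel": [0,0,-20],"twist": 0},
  {"hand": 0.4,"travel": [0,0,-12],"twist": 0},
  {"hand": 0.4,"travel": [0,0,-6],"twist": 0},
  {"hand": 0.4,"travel": [0,0,-2],"twist": 0},
  {"hand": 0.4,"travel": [0,0,0],"twist": 0},
])

```text
t: 7.78
tool_pos: [0.5423, 0.3671, 0.0522]
ee_rot: [0.0, 0.703, 0.711, 0.001]
wrist_force: [-0.7, 0.2, -4.7]
gripper_width: 0.0566
```

```bash
cat > st.py <<'E'
from station import ctrl
import numpy as np
s=ctrl.sense();q=s["ee_rot"];print(s["t"],s["tool_pos"].round(4),round(2*np.arctan2(q[2],q[1])-np.pi/2,4),s["wrist_force"].round(2),s["wrist_torque"].round(3),s["gripper_width"])
E
python3 st.py
```

```text
7.775 [0.5423 0.3671 0.0522] 0.0122 [-0.7   0.17 -4.72] [ 0.066 -0.01  -0.025] 0.05655303365155494
```

Call:
step_arm([
  {"hand": 0.4,"travel": [0,-1,-2],"twist": 0},
  {"hand": 0.4,"travel": [0,0,-2],"twist": 0},
  {"hand": 0.4,"travel": [0,0,-1],"twist": 0},
  {"hand": 0.4,"travel": [0,0,0],"twist": 0},
])

```text
t: 8.28
tool_pos: [0.5419, 0.3659, 0.0467]
ee_rot: [0.0, 0.703, 0.711, -0.0]
wrist_force: [-0.3, 0.1, -3.1]
gripper_width: 0.0564
```

Call:
step_arm([
  {"hand": 0.4,"travel": [0,0,-1],"twist": 0},
  {"hand": 0.4,"travel": [0,0,0],"twist": 0},
])

```text
t: 8.52
tool_pos: [0.5421, 0.366, 0.0459]
ee_rot: [0.0, 0.703, 0.711, 0.0]
wrist_force: [0.7, -0.4, -2.3]
gripper_width: 0.0564
```

Call:
step_arm([
  {"hand": 0.4,"travel": [0,0,-0.6],"twist": 0},
  {"hand": 0.4,"travel": [0,0,0],"twist": 0},
])

```text
t: 8.78
tool_pos: [0.5422, 0.3659, 0.0454]
ee_rot: [0.0, 0.703, 0.711, 0.0]
wrist_force: [0.5, -0.6, 0.2]
gripper_width: 0.0566
```

```bash
python3 st.py
```

```text
8.775 [0.5422 0.3659 0.0454] 0.0122 [ 0.51 -0.58  0.17] [-0.123 -0.058  0.031] 0.056615999218067495
```

Call:
step_arm([
  {"hand": 0.4,"travel": [0,0,-0.5],"twist": 0},
  {"hand": 0.4,"travel": [0,0,0],"twist": 0},
])

```text
t: 9.02
tool_pos: [0.5422, 0.366, 0.0451]
ee_rot: [0.0, 0.703, 0.711, 0.0]
wrist_force: [0.1, -2.5, 2.0]
gripper_width: 0.0566
```

Call:
step_arm([
  {"hand": 0.4,"travel": [0,0,-0.4],"twist": 0},
  {"hand": 0.4,"travel": [0,0,0],"twist": 0},
  {"hand": 0.4,"travel": [0,0,0],"twist": 0},
])

```text
t: 9.4
tool_pos: [0.5422, 0.366, 0.0446]
ee_rot: [0.0, 0.703, 0.711, 0.0]
wrist_force: [-1.1, -2.1, 4.6]
gripper_width: 0.0562
```

```bash
python3 - <<'E'
from h import *
exec(open("st.py").read())
cv2.imwrite("pics/side5.png",ctrl.get_image("side"))
crop("pics/side5.png","pics/side5c.png",190,160,350,280,5)
exec(open("st.py").read())
E
```

```text
9.4 [0.5422 0.366  0.0446] 0.0123 [-1.06 -2.08  4.64] [-0.234  0.03  -0.007] 0.05617975479136066
9.45 [0.5422 0.366  0.0446] 0.0122 [-0.93 -2.02  5.33] [-0.295  0.05  -0.048] 0.056586061666537416
```

View pics/side5c.png

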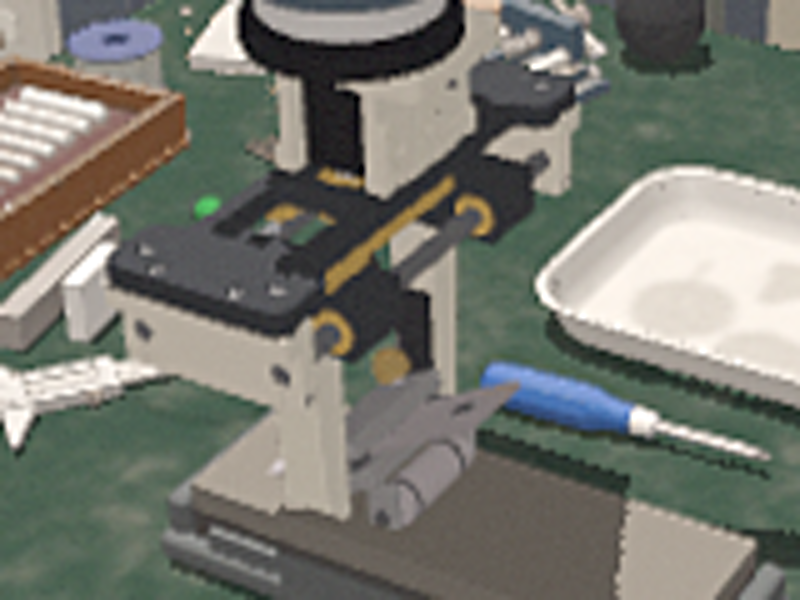

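Contact is about 8.5 N, with the guide flat on the stone. I'll press slightly more.

Call:
step_arm([
  {"hand": 0.4,"travel": [0,0,-0.4],"twist": 0},
  {"hand": 0.4,"travel": [0,0,0],"twist": 0},
])

```text
t: 9.7
tool_pos: [0.5422, 0.366, 0.0445]
ee_rot: [0.0, 0.703, 0.711, 0.0]
wrist_force: [-1.5, -1.3, 6.4]
gripper_width: 0.0563
```

```bash
python3 st.py
```

```text
9.7 [0.5422 0.366  0.0445] 0.0122 [-1.5  -1.32  6.43] [-0.337  0.095  0.014] 0.056270640759720214
```

Call:
step_arm([
  {"hand": 0.4,"travel": [0,0,0],"twist": 0},
])

```text
t: 9.82
tool_pos: [0.5422, 0.366, 0.0445]
ee_rot: [0.0, 0.703, 0.711, 0.0]
wrist_force: [-1.4, -1.8, 6.3]
gripper_width: 0.0566
```

```bash
python3 st.py
```

```text
9.825 [0.5422 0.366  0.0445] 0.0122 [-1.44 -1.76  6.3 ] [-0.27   0.153 -0.043] 0.05659271997480523
```

Call:
step_arm([
  {"hand": 0.4,"travel": [0,0,0],"twist": 0},
])

```text
t: 9.95
tool_pos: [0.5422, 0.366, 0.0445]
ee_rot: [0.0, 0.703, 0.711, 0.0]
wrist_force: [-1.3, -2.0, 6.8]
gripper_width: 0.0567
```

```bash
python3 st.py
```

```text
9.95 [0.5422 0.366  0.0445] 0.0123 [-1.26 -1.98  6.77] [-0.267  0.11   0.008] 0.05672836864838429
```

Contact is about 10 N (6.6 N reading plus about 3.4 N weight), steady. I'll start the stroke.

Call:
step_arm([
  {"hand": 0.4,"travel": [-2,0,0],"twist": 0},
  {"hand": 0.4,"travel": [-3,0,0],"twist": 0},
  {"hand": 0.4,"travel": [-4,-0.1,0],"twist": 0},
  {"hand": 0.4,"travel": [-4,0,0],"twist": 0},
])

```text
t: 10.45
tool_pos: [0.5303, 0.3661, 0.0446]
ee_rot: [0.001, 0.703, 0.711, 0.001]
wrist_force: [2.2, -0.9, 5.6]
gripper_width: 0.0565
```

```bash
python3 st.py
```

```text
10.45 [0.5303 0.3661 0.0446] 0.0121 [ 2.19 -0.92  5.62] [-0.224 -0.292  0.008] 0.05650139859165485
```

Call:
step_arm([
  {"hand": 0.4,"travel": [-4,0,-0.2],"twist": 0},
  {"hand": 0.4,"travel": [-4,-0.1,-0.1],"twist": 0},
  {"hand": 0.4,"travel": [-4,0,0],"twist": 0},
  {"hand": 0.4,"travel": [-4,-0.1,0],"twist": 0},
  {"hand": 0.4,"travel": [-4,0,0],"twist": 0},
  {"hand": 0.4,"travel": [-4,-0.1,0],"twist": 0},
])

```text
t: 11.2
tool_pos: [0.5065, 0.3662, 0.0446]
ee_rot: [0.001, 0.703, 0.711, 0.002]
wrist_force: [2.0, -0.5, 6.0]
gripper_width: 0.0564
```

```bash
python3 st.py
```

```text
11.2 [0.5065 0.3662 0.0446] 0.0121 [ 2.02 -0.53  6.01] [-0.053 -0.308 -0.032] 0.05643773205716898
```

Call:
step_arm([
  {"hand": 0.4,"travel": [-4,-0.1,-0.2],"twist": 0},
  {"hand": 0.4,"travel": [-4,-0.1,0],"twist": 0},
  {"hand": 0.4,"travel": [-4,-0.1,0],"twist": 0},
  {"hand": 0.4,"travel": [-4,-0.1,0],"twist": 0},
  {"hand": 0.4,"travel": [-4,-0.1,0],"twist": 0},
  {"hand": 0.4,"travel": [-3,-0.1,0],"twist": 0},
])

```text
t: 11.95
tool_pos: [0.4836, 0.3663, 0.0445]
ee_rot: [0.0, 0.703, 0.711, 0.003]
wrist_force: [1.5, 2.1, 5.5]
gripper_width: 0.0566
```

```bash
python3 st.py
```

```text
11.95 [0.4836 0.3663 0.0445] 0.0119 [1.53 2.09 5.5 ] [ 0.294 -0.379 -0.079] 0.05664082483073893
```

Call:
step_arm([
  {"hand": 0.4,"travel": [-4,0.1,-0.2],"twist": 0},
  {"hand": 0.4,"travel": [-4,0.1,0],"twist": 0},
  {"hand": 0.4,"travel": [-4,0.1,0],"twist": 0},
  {"hand": 0.4,"travel": [-4,0,0],"twist": 0},
  {"hand": 0.4,"travel": [-4,0,0],"twist": 0},
])

```text
t: 12.58
tool_pos: [0.4638, 0.3666, 0.0444]
ee_rot: [0.001, 0.703, 0.711, 0.003]
wrist_force: [2.1, 1.3, 6.4]
gripper_width: 0.0563
```

```bash
python3 st.py
```

```text
12.575 [0.4638 0.3666 0.0444] 0.012 [2.09 1.3  6.43] [ 0.228 -0.318 -0.04 ] 0.056340307974466694
```

Call:
step_arm([
  {"hand": 0.4,"travel": [-4,0,0],"twist": 0},
  {"hand": 0.4,"travel": [-4,0,0],"twist": 0},
  {"hand": 0.4,"travel": [-4,0,0],"twist": 0},
  {"hand": 0.4,"travel": [-4,0,0],"twist": 0},
  {"hand": 0.4,"travel": [-4,0,0],"twist": 0},
  {"hand": 0.4,"travel": [-4,0,0],"twist": 0},
  {"hand": 0.4,"travel": [-3,0,0],"twist": 0},
  {"hand": 0.4,"travel": [-2,0,0],"twist": 0},
])

```text
t: 13.58
tool_pos: [0.4348, 0.3668, 0.0444]
ee_rot: [0.0, 0.703, 0.711, 0.003]
wrist_force: [2.0, 2.0, 6.8]
gripper_width: 0.0565
```

```bash
python3 st.py
```

```text
13.575 [0.4348 0.3668 0.0444] 0.012 [2.03 1.97 6.83] [ 0.301 -0.375 -0.011] 0.056485155776363406
```

Call:
step_arm([
  {"hand": 0.4,"travel": [0,0,0],"twist": 0},
  {"hand": 0.4,"travel": [0,0,0],"twist": 0},
])

```text
t: 13.82
tool_pos: [0.4345, 0.3668, 0.0444]
ee_rot: [0.0, 0.703, 0.711, 0.002]
wrist_force: [0.4, 2.0, 6.3]
gripper_width: 0.0564
```

```bash
python3 - <<'E'
from h import *
exec(open("st.py").read())
cv2.imwrite("pics/side6.png",ctrl.get_image("side"))
crop("pics/side6.png","pics/side6c.png",210,160,370,310,5)
exec(open("st.py").read())
E
```

```text
13.825 [0.4345 0.3668 0.0444] 0.012 [0.35 1.98 6.3 ] [ 0.302 -0.153  0.05 ] 0.056398112769333715
13.875 [0.4345 0.3668 0.0444] 0.012 [0.41 2.29 6.82] [ 0.36  -0.133 -0.059] 0.056399796738852155
```

View pics/side6c.png

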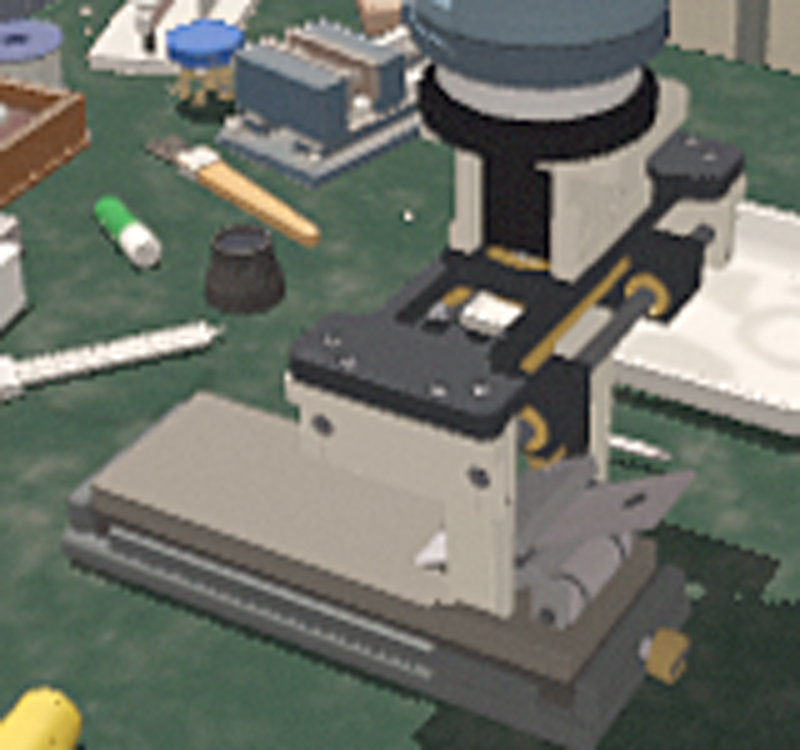

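The side view shows the roller about 1 cm from the near end, with bevel and roller on the stone. Readings gave 9–10 N throughout. I'll lift off and go above the tray.

Call:
step_arm([
  {"hand": 0.4,"travel": [0,0,5],"twist": 0},
  {"hand": 0.4,"travel": [0,0,15],"twist": 0},
  {"hand": 0.4,"travel": [0,0,30],"twist": 0},
  {"hand": 0.4,"travel": [0,0,30],"twist": 0},
  {"hand": 0.4,"travel": [0,-10,20],"twist": 0},
  {"hand": 0.4,"travel": [6,-30,0],"twist": 0},
  {"hand": 0.4,"travel": [8,-40,0],"twist": 0},
  {"hand": 0.4,"travel": [8,-45,0],"twist": 0},
])

```text
t: 14.88
tool_pos: [0.4544, 0.2393, 0.1433]
ee_rot: [-0.0, 0.702, 0.712, -0.0]
wrist_force: [0.2, -0.4, -2.7]
gripper_width: 0.0569
```

Call:
step_arm([
  {"hand": 0.4,"travel": [8,-45,0],"twist": 0},
  {"hand": 0.4,"travel": [7,-35,0],"twist": 0},
  {"hand": 0.4,"travel": [4.5,-24,0],"twist": 0},
  {"hand": 0.4,"travel": [0,0,0],"twist": 0},
  {"hand": 0.4,"travel": [0,0,0],"twist": 0},
])

```text
t: 15.5
tool_pos: [0.4739, 0.1366, 0.1431]
ee_rot: [-0.0, 0.703, 0.711, -0.0]
wrist_force: [-0.4, 0.3, -3.0]
gripper_width: 0.0561
```

```bash
python3 - <<'E'
from h import *
import pickle
exec(open("st.py").read())
c=ctrl.get_calibration("wrist");im=ctrl.get_image("wrist")
pickle.dump(c,open("w7.pkl","wb"));cv2.imwrite("pics/w7.png",im)
E
```

```text
15.5 [0.4739 0.1366 0.1431] 0.0118 [-0.43  0.31 -2.99] [ 0.073 -0.029  0.045] 0.05608100400786823
```

View pics/w7.png

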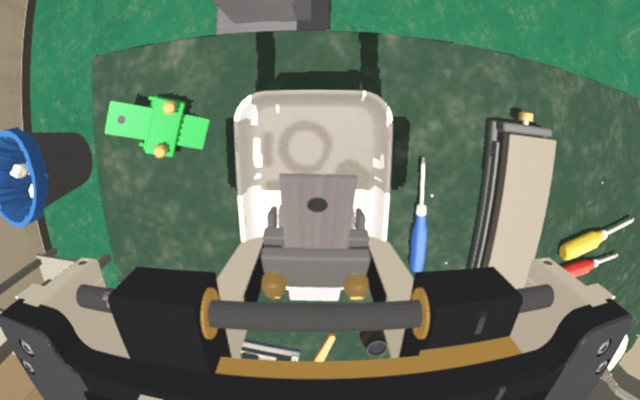

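The wrist view shows the tray rim's left side at about x=234, its right side at x=394 (row 150), and the near rim at row 90. The guide is centred over it.

```bash
python3 - <<'E'
from h import *
import pickle
c=pickle.load(open("w7.pkl","rb"))
A=onz("wrist",234,150,.02,c);B=onz("wrist",394,150,.02,c);N=onz("wrist",314,90,.02,c)
print(A,B,(A+B)/2,np.linalg.norm(A-B),N, N[0]+.103)
E
```

```text
[0.43059147 0.0583477  0.02      ] [0.42882165 0.2111517  0.02      ] [0.42970656 0.1347497  0.02      ] 0.1528142502732438 [0.37470533 0.1341503  0.02      ] 0.47770533168285606
```

Call:
step_arm([
  {"hand": 0.4,"travel": [2,-1,-15],"twist": 0},
  {"hand": 0.4,"travel": [0,0,-30],"twist": 0},
  {"hand": 0.4,"travel": [0,0,-30],"twist": 0},
  {"hand": 0.4,"travel": [0,0,-25],"twist": 0},
  {"hand": 0.4,"travel": [0,0,-15],"twist": 0},
  {"hand": 0.4,"travel": [0,0,-8],"twist": 0},
  {"hand": 0.4,"travel": [0,0,-3],"twist": 0},
  {"hand": 0.4,"travel": [0,0,0],"twist": 0},
])

```text
t: 16.55
tool_pos: [0.4768, 0.1353, 0.0174]
ee_rot: [0.0, 0.703, 0.711, 0.0]
wrist_force: [0.9, -0.7, -3.4]
gripper_width: 0.0565
```

Call:
step_arm([
  {"hand": 0.4,"travel": [0,0,-2],"twist": 0},
  {"hand": 0.4,"travel": [0,0,-2],"twist": 0},
  {"hand": 0.4,"travel": [0,0,-1],"twist": 0},
  {"hand": 0.4,"travel": [0,0,0],"twist": 0},
])

```text
t: 17.05
tool_pos: [0.4763, 0.1352, 0.012]
ee_rot: [-0.0, 0.703, 0.711, -0.0]
wrist_force: [0.3, 0.3, -4.0]
gripper_width: 0.0566
```

```bash
python3 st.py
```

```text
17.05 [0.4763 0.1352 0.012 ] 0.0122 [ 0.25  0.3  -4.01] [0.089 0.072 0.025] 0.056609829691789716
```

Call:
step_arm([
  {"hand": 0.4,"travel": [0,0,-1],"twist": 0},
  {"hand": 0.4,"travel": [0,0,-1],"twist": 0},
  {"hand": 0.4,"travel": [0,0,-0.8],"twist": 0},
  {"hand": 0.4,"travel": [0,0,0],"twist": 0},
])

```text
t: 17.55
tool_pos: [0.4763, 0.1352, 0.0092]
ee_rot: [-0.0, 0.703, 0.711, -0.0]
wrist_force: [0.4, 0.4, -3.5]
gripper_width: 0.0564
```

Call:
step_arm([
  {"hand": 0.4,"travel": [0,0,-0.4],"twist": 0},
  {"hand": 0.4,"travel": [0,0,0],"twist": 0},
])

```text
t: 17.8
tool_pos: [0.4766, 0.1352, 0.0089]
ee_rot: [0.0, 0.703, 0.711, 0.0]
wrist_force: [-0.2, 0.8, -2.9]
gripper_width: 0.0567
```

```bash
python3 st.py
```

```text
17.8 [0.4766 0.1352 0.0089] 0.0122 [-0.2   0.79 -2.89] [ 0.052 -0.008  0.059] 0.056680343797980585
```

Call:
step_arm([
  {"hand": 0.4,"travel": [0,0,-0.3],"twist": 0},
  {"hand": 0.4,"travel": [0,0,0],"twist": 0},
])

```text
t: 18.05
tool_pos: [0.4765, 0.1352, 0.0086]
ee_rot: [0.0, 0.703, 0.711, 0.0]
wrist_force: [0.5, -0.8, -2.0]
gripper_width: 0.0566
```

```bash
python3 st.py
```

```text
18.05 [0.4765 0.1352 0.0086] 0.0122 [ 0.5  -0.75 -2.03] [ 0.04  -0.069  0.036] 0.05662139773114367
```

Call:
step_arm([
  {"hand": 0.4,"travel": [0,0,-0.3],"twist": 0},
  {"hand": 0.4,"travel": [0,0,0],"twist": 0},
])

```text
t: 18.3
tool_pos: [0.4765, 0.1352, 0.0083]
ee_rot: [0.0, 0.703, 0.711, 0.0]
wrist_force: [-0.4, 0.4, -1.7]
gripper_width: 0.0565
```

Call:
step_arm([
  {"hand": 0.4,"travel": [0,0,-0.3],"twist": 0},
  {"hand": 0.4,"travel": [0,0,0],"twist": 0},
])

```text
t: 18.55
tool_pos: [0.4765, 0.1352, 0.0082]
ee_rot: [0.0, 0.703, 0.711, 0.0]
wrist_force: [0.3, 0.3, 2.7]
gripper_width: 0.0567
```

Firm contact, about 6 N. I'll release gently, opening only as far as the tray walls allow, then rise.

Call:
step_arm([
  {"hand": 0.61,"travel": [0,0,0],"twist": 0},
  {"hand": 0.65,"travel": [0,0,0],"twist": 0},
  {"hand": 0.7,"travel": [0,0,0],"twist": 0},
  {"hand": 0.74,"travel": [0,0,0],"twist": 0},
  {"hand": 0.74,"travel": [0,0,0],"twist": 0},
  {"hand": 0.74,"travel": [0,0,0],"twist": 0},
])

```text
t: 19.3
tool_pos: [0.4764, 0.1352, 0.0079]
ee_rot: [-0.0, 0.703, 0.711, -0.0]
wrist_force: [0.2, -0.6, -0.1]
gripper_width: 0.0689
```

```bash
python3 - <<'E'
from h import *
exec(open("st.py").read())
cv2.imwrite("pics/w8.png",ctrl.get_image("wrist"))
E
```

```text
19.3 [0.4764 0.1352 0.0079] 0.0122 [ 0.22 -0.57 -0.07] [-0.006 -0.018  0.016] 0.06890680398657026
```

View pics/w8.png

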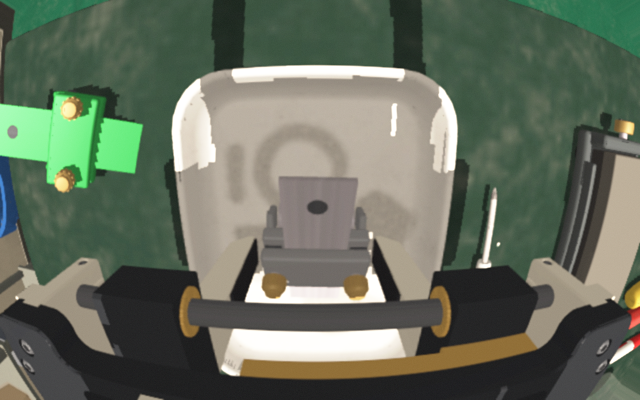

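The guide is released: there is a gap on both sides (fingers at about 250 and 378) and it stands square in the tray. I'll rise straight up.

Call:
step_arm([
  {"hand": 0.74,"travel": [0,0,4],"twist": 0},
  {"hand": 0.74,"travel": [0,0,10],"twist": 0},
  {"hand": 0.74,"travel": [0,0,20],"twist": 0},
  {"hand": 0.74,"travel": [0,0,30],"twist": 0},
  {"hand": 0.74,"travel": [0,0,40],"twist": 0},
  {"hand": 0.74,"travel": [0,0,40],"twist": 0},
  {"hand": 0.74,"travel": [0,0,20],"twist": 0},
  {"hand": 0.74,"travel": [0,0,0],"twist": 0},
])

```text
t: 20.35
tool_pos: [0.4776, 0.1353, 0.1742]
ee_rot: [0.002, 0.703, 0.711, 0.002]
wrist_force: [0.1, 0.4, -0.7]
gripper_width: 0.0687
```

```bash
python3 - <<'E'
from h import *
exec(open("st.py").read())
c=ctrl.get_calibration("wrist")
im=ctrl.get_image("wrist");cv2.imwrite("pics/w9.png",im)
cv2.imwrite("pics/s9.png",ctrl.get_image("side"));crop("pics/s9.png","pics/s9c.png",200,140,440,320,3)
import pickle;pickle.dump(c,open("w9.pkl","wb"))
E
```

```text
20.35 [0.4776 0.1353 0.1742] 0.0123 [ 0.12  0.41 -0.71] [-0.02  -0.02   0.021] 0.06871830014402658
```

View pics/w9.png

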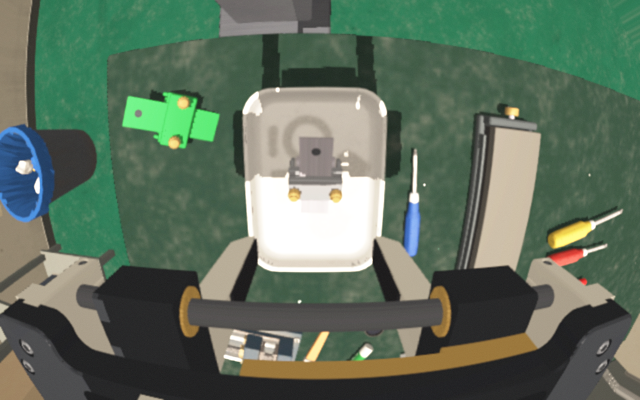

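View pics/s9c.png

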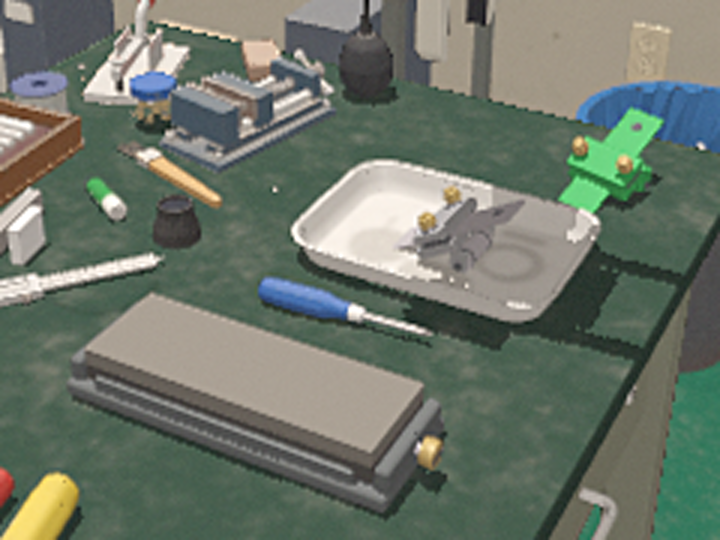

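The guide stands on its roller and bevel in the middle of the tray. The screwdriver, blower and caliper are untouched, and the arm is clear. I'll let the arm settle and hand in.

Call:
step_arm([
  {"hand": 0.74,"travel": [0,0,0],"twist": 0},
  {"hand": 0.74,"travel": [0,0,0],"twist": 0},
  {"hand": 0.74,"travel": [0,0,0],"twist": 0},
])

```text
t: 20.82
tool_pos: [0.4761, 0.1352, 0.1713]
ee_rot: [-0.0, 0.703, 0.711, -0.0]
wrist_force: [-0.3, 0.1, -0.4]
gripper_width: 0.0686
```

```bash
python3 -c "
from station import ctrl
print(ctrl.finish_job())"
```

```text
the job is handed in; nothing more can be done
None
```

The finishing stroke is done and the job is handed in at about 21 s of the 72 s allowed; `finish_job()` reports no verdict.

- **Stroke:** I set the guide on the far end of the stone with the edge about 80 mm ahead of the stone's centre. I drew it straight back about 108 mm at roughly 32 mm/s. It stopped with the roller about 12 mm from the near end.
- **Pressure:** Force on the stone was about 9–10 N, worked out from the wrist reading plus the guide's weight (about 3.4 N). I couldn't measure bevel and roller separately. The images, the drag force and the torque readings suggest both stayed loaded.
- **Tray:** I set the guide down with about 6 N, opened the fingers only partway to clear the tray walls, and rose straight up. The last pictures show it standing on its roller and bevel near the middle of the tray.
- **Bystanders:** In those pictures the screwdriver, blower and green guide look unmoved. Only part of the caliper is in view, and the arm never went near it.

Two readings disagreed slightly. The scene and side cameras put the stone's sideways position about 5 mm apart, and I used the wrist camera's value, which lay between them. A sideways force of up to about 2 N showed during the stroke, with no visible drift.

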